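# Stop a marking-out plate from rocking by screwing down its two adjustable feet

### The job

The small blue marking-out plate rocks on the bench because its two screw feet, under the red and the yellow square knob, are wound too far up. First lift the square steel tube off the plate and lay it down on the bench clear of the plate; then screw the two knobs clockwise (seen from above) until the plate is level and rests firmly on all four feet, neither knob left short nor over-tightened. Leave the plate in its place and the other things on the bench alone.

Things in the scene. Friction and masses are not known exactly. Their poses are not given: they have to be found in the camera images.
- plate: Marking-out plate, 200 x 160 mm (its x, y), painted blue with a bright steel top, about 4 kg; top face 36 mm and underside 20 mm above its origin. Origin: under the plate's centre, at the height of the feet; z up. Screw feet at (+80, -60) mm (red) and (-80, +60) mm (yellow), plain feet at the other two corners. At the start it is tipped onto one screw foot by 1 to 2 degrees.
- knob_red (a joint): Turn of the red knob, rad, grows clockwise from above (foot goes down); coarse thread, 8 mm a turn. 0: the foot is right and shares the load; within 0.4 rad of 0 is good. Starts between -3.1 and -1.8, stops at -4.5 and +2. Light friction (0.1 N m); it stays where left. The rubber of the foot gives 1 mm at 10 N.
- knob_yellow (a joint): Turn of the yellow knob, rad; same sense, thread, start range, stops and zero as the red one.
- grip_red (a point): Centre of the red square knob: 26 x 26 mm across the flats (faces along its x and y), 24 mm tall (12 above and below this point), over a black collar 36 mm wide. About 58 mm above the bench when the foot is right, up to 4 mm more when short: it sinks as it is screwed down. The white stroke on its top points to the black line beside it on the plate at joint 0.
- grip_yellow (a point): Centre of the yellow square knob; same sizes and marks as the red one.
- foot_red: Foot under the red knob: rubber dome of 24 mm on a threaded stem, moves down out of the plate as the knob is screwed clockwise. Origin at its lowest point.
- foot_yellow: Foot under the yellow knob, like the red one. Origin at its lowest point.
- foot_plain_rear: Plain fixed foot, rubber dome of 24 mm, at (+80, +60) mm of the plate. Origin at its lowest point.
- foot_plain_front: Plain fixed foot, rubber dome of 24 mm, at (-80, -60) mm of the plate. Origin at its lowest point.
- square_tube: Dark square steel tube offcut, 150 mm long (its x), 35 x 35 mm, 0.25 to 0.5 kg, lying on the plate so close to the knobs that fingers hardly fit beside them. Origin: centre of its underside; z up. The bench left of the plate (x 0.38 to 0.52, y 0.15 to 0.42) holds nothing but what is listed here.
- tube_mid (a point): Centre of the square tube; 17.5 mm above the bench when it lies on it.
- aerosol_can: Aerosol can with red cap, 67 mm round, 202 mm tall, standing on the bench left of the plate, close to it or a little farther off. Origin: centre of its underside. Leave it.
- grease_pot: Yellow grease tin, 80 mm round, 66 mm tall, standing on the bench left of the plate, close to it or a little farther off. Origin: centre of its underside. Leave it.
- nut_0: Steel nut, 30 x 34 x 16 mm, on the bench close to the plate on its right. Origin: centre of its underside. Leave it.
- oil_can: Red oil can with a spout, 72 x 83 mm, 167 mm tall, behind the plate. Origin: centre of its underside. Leave it.
- pliers_red: Red pliers, 202 mm (its x) x 65 x 13 mm, lying on the bench on the left. Origin: centre of its underside. Fixed in place.
- tape_measure: Yellow tape measure, 35 x 98 mm (its x, y), 64 mm tall, on the bench on the left. Origin: centre of its underside. Fixed in place.

How it is judged:
By the outcome, as a careful person would: the job done as asked, in the order asked, and still so for the second after the job is handed in, with the robot touching nothing.
It also fails if it takes over 72 s, if anything falls off the work surface, if the arm or the gripper's body presses on something with over 40 N, if the wrist force passes 120 N, or if a joint passes its speed limit or range.

### The arm

A 6-joint arm with a two-finger parallel gripper is mounted at the origin on a cart in front of the work surface, level with it; the furniture and walls round the work are solid. World frame = base frame: x ahead of the robot, y to its left, z up, the work surface at z = 0. Lengths are in m, angles in rad, forces in N, time in s.
With the tool pointing down it reaches from about 0.4 to 0.825 m from the base axis. Payload 7 kg.
Tool frame: the origin (TCP) lies at the very end of the fingers, on their centre line; the grasp point (between the pads) lies arm.hold_point_z behind it (arm.hold_point_z is the distance from the TCP to the grasp point, in m); z points along the fingers, y is the line along which they close (so a half turn about z gives the same grasp; the last joint's range is limited). The gripper opens to 88 mm and grips with 3 to 60 N. Pads are 19 mm wide; open, the fingers measure 130 mm over their backs; the gripper's body (78 mm by 193 mm) begins 47 mm behind the grasp point.
Start: joints at [1.513, 0.359, 0.012, 0, -1.224, -0.288], TCP at [0.229, 0.635, 0.227] pointing down, gripper open.
Joint ranges: [-3.07, 3.07], [-1.43, 2.12], [-1.02, 1.25], [-3.03, 1.67], [-3.05, -0], [-3.03, 3.03]. Speed limits (rad/s): [2.39, 2.39, 3.01, 3.14, 3.14, 3.14].

### API

Orientations are given as [roll, pitch, yaw] about the fixed x, y, z axes, in that order (R = Rz(yaw) Ry(pitch) Rx(roll)).
In Python, from station import arm, viewer, job_done gives the robot as it stands (arm), with the cameras (viewer) and the job as plain functions.
- The arm moves only by the tool hand_motion, called after ">>>" as a command line: name --argument value ..., lists and objects as JSON in quotes. Schema: {"type":"object","properties":{"offsets":{"type":"object","properties":{"finger_gap":{"type":"array","items":{"type":"number"},"minItems":1,"maxItems":20},"sx":{"type":"array","items":{"type":"number"},"minItems":1,"maxItems":20},"sy":{"type":"array","items":{"type":"number"},"minItems":1,"maxItems":20},"sz":{"type":"array","items":{"type":"number"},"minItems":1,"maxItems":20},"twist":{"type":"array","items":{"type":"number"},"minItems":1,"maxItems":20}},"additionalProperties":false,"required":["finger_gap","sx","sy","sz","twist"]},"grip_force":{"type":"number"},"only":{"type":"string"},"quiet":{"type":"boolean"},"lines":{"type":"string"}},"required":["offsets"],"additionalProperties":false}. offsets is an object with one list for each field, all of the same length, 1 to 20, a row being the entries at one place: finger_gap (the finger opening in m), sx, sy, sz (the shift in normalised numbers (1 is 1 m)), twist (a turn about the tool's z in parts of the range, where 1.0 means pi/2 rad); each row is the pose to reach, as a shift and turn from the pose commanded when the call began, along the tool's axes at that moment; what a row does not reach only later rows make up. A row lasts 1/12 s, in which the tool goes at most 0.0417 m and 0.125 rad, less where a joint would pass 70% of its speed; a pose out of reach is approached as far as the arm can. The fingers move at their own pace and stop on an object; grip_force is the grip in N (left out, the last holds). Time passes only in rows, so rows that do not move let the fingers close. The tool returns the time, the measured TCP pose, the force, the opening and the grip force at its end. only (a regular expression) keeps the lines of the reply that match it, lines (a string "A,B") keeps lines A to B, and quiet returns only ok. Input that does not fit is refused with a message, and nothing moves.
- arm.get_state(): the state, without advancing time (a new reading comes with each control period).
- viewer.grab_frame(name): name is "scene" or "top" or "wrist"; returns the picture (400x640x3 uint8, red, green, blue); there is no depth.
- viewer.camera_params(name): a dict with "fx", "fy", "cx", "cy" (pixels), "T" (4x4, takes a point from camera to world coordinates); the wrist camera has in their place "hand_eye" (4x4, takes a point from camera to tool coordinates, whose origin is the TCP and whose axes are the flange's). Camera axes: x right, y down, z forward; pixel columns grow to the right and rows downward; lengths in m; the calibration is good to about 2 mm. A picture is of the moment at which its call begins: read the wrist's pose just before it. camera_params takes no time and is no camera call.
- job_done(): hands the job in; it is judged then, once.
The state is a dict: "t": time; "q": joint angles; "qd": joint speeds; "joint_efforts": joint torques, N m; "eef_pos": TCP position; "ee_rot": TCP orientation; "force": force on the tool from outside, world axes, zero at the start; "moment": the same for the moment, N m; "width": finger opening in m; "gripper_force": force on a finger pad.
Only numpy, scipy, OpenCV 4.12 (cv2) and the standard library are available. Lean on these libraries where they do the work, as an engineer would, in place of code of your own. Each camera call takes 0.05 s, during which the arm holds its last target. There are 200 camera calls.

## Working session

There is one attempt and no reset: what is moved stays moved. The work goes in short steps, Python scripts to look and compute and a tool call to move; the robot and the scene stay as the last step left them, time stands still between calls to the robot, and variables do not carry over. Pictures are saved under pics/ and viewed, at most 10 in all, crops included, and the job is handed in when it is done.

```bash
ls; mkdir -p pics; cat > h.py <<'E'
import numpy as np,cv2
from station import arm, viewer, job_done
from scipy.spatial.transform import Rotation as R
def cam(n):
    p=viewer.camera_params(n)
    if n=='wrist':
        s=arm.get_state(); T=np.eye(4); T[:3,:3]=R.from_euler('xyz',s['ee_rot']).as_matrix() if np.size(s['ee_rot'])==3 else np.array(s['ee_rot']); T[:3,3]=s['eef_pos']
        return p,T@np.array(p['hand_eye'])
    return p,np.array(p['T'])
def shot(n,f):
    c=cam(n); im=viewer.grab_frame(n); cv2.imwrite(f,im[:,:,::-1]); return im,c
def ray(c,u,v):
    p,T=c; d=T[:3,:3]@np.array([(u-p['cx'])/p['fx'],(v-p['cy'])/p['fy'],1]); return T[:3,3],d
def onz(c,u,v,z):
    o,d=ray(c,u,v); return o+d*(z-o[2])/d[2]
def tri(rs):
    A=0;b=0
    for o,d in rs:
        d=d/np.linalg.norm(d);P=np.eye(3)-np.outer(d,d);A=A+P;b=b+P@o
    return np.linalg.solve(A,b)
def proj(c,X):
    p,T=c; x=T[:3,:3].T@(np.array(X)-T[:3,3]); return [p['fx']*x[0]/x[2]+p['cx'],p['fy']*x[1]/x[2]+p['cy']]
E
python3 - <<'E'
from h import *
s=arm.get_state();print(s,arm.hold_point_z)
for n in('scene','top'):
    im,c=shot(n,f'pics/{n}.png');print(n,c[0],c[1])
print(viewer.camera_params('wrist'))
E
```

```text
pics
station.py
{'t': 0.0, 'q': array([ 1.51311889e+00,  3.59397763e-01,  1.10877157e-02, -3.25537053e-04,
       -1.22412206e+00, -2.88106669e-01]), 'qd': array([ 0.00094644, -0.00076591, -0.00027138,  0.00046645,  0.00035057,
        0.00030004]), 'joint_efforts': array([ 3.70825786e-03, -5.82717776e+01,  2.93049842e+01,  6.99722797e+00,
        6.87510154e-03, -1.50496826e-04]), 'eef_pos': array([0.22864543, 0.63458545, 0.22563266]), 'ee_rot': array([ 3.13993734e+00, -1.71413909e-04, -3.45894828e-01]), 'force': array([-0.58460854,  0.10484385,  0.38539852]), 'moment': array([ 0.02957043, -0.00430158,  0.00182804]), 'gripper_force': 0.0, 'width': 0.08752389788480558} 0.0188
scene {'fx': 495.27684640824504, 'fy': 495.27684640824504, 'cx': 322.7067188639943, 'cy': 196.64962555487242, 'T': array([[ 0.81951572, -0.2951709 ,  0.49119052, -0.01990829],
       [-0.5730546 , -0.41979148,  0.70383488, -0.68691526],
       [-0.00155398, -0.85828273, -0.51317476,  0.6505937 ],
       [ 0.        ,  0.        ,  0.        ,  1.        ]])} [[ 0.81951572 -0.2951709   0.49119052 -0.0199
[... 476 characters left out ...]
 0.        ,  0.        ,  1.        ]])} [[ 0.47315794 -0.83779418  0.272438    0.20283725]
 [-0.88093735 -0.45290105  0.13722256 -0.03788602]
 [ 0.0084232  -0.30492876 -0.95233791  1.21826301]
 [ 0.          0.          0.          1.        ]]
{'fx': 359.8064583222173, 'fy': 359.8064583222173, 'cx': 319.55319673142, 'cy': 204.12249316286326, 'hand_eye': array([[ 2.71359497e-04, -9.63487509e-01, -2.67753145e-01,
         7.16817592e-02],
       [ 9.99999487e-01,  5.22767539e-04, -8.67667250e-04,
        -1.03006041e-03],
       [ 9.75959210e-04, -2.67752773e-01,  9.63487156e-01,
        -1.58007244e-01],
       [ 0.00000000e+00,  0.00000000e+00,  0.00000000e+00,
         1.00000000e+00]])}
```

View pics/scene.png

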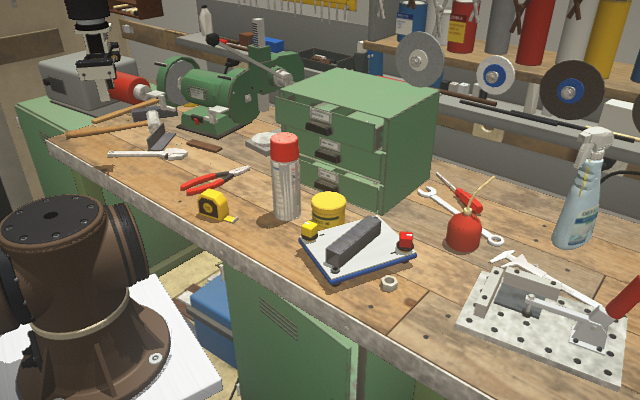

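View pics/top.png

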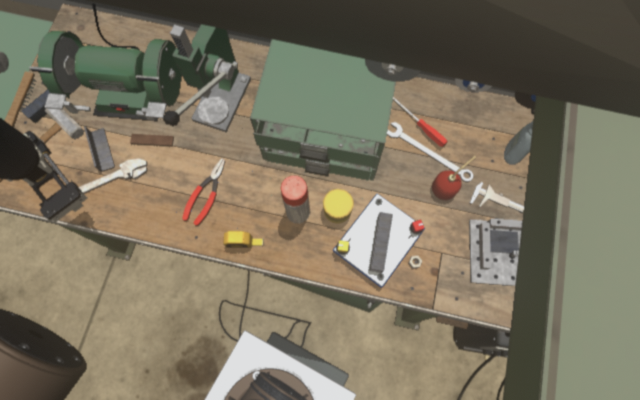

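Scene view: the plate is at (358,250), with the yellow knob at (311,230), the red at (406,240) and the tube between them. The can and the tin stand to its left. Next I'll enlarge both views.

```bash
python3 - <<'E'
import cv2,numpy as np
a=cv2.imread('pics/scene.png')[200:300,285:425];b=cv2.imread('pics/top.png')[170:295,270:430]
a=cv2.resize(a,None,fx=4,fy=4,interpolation=cv2.INTER_CUBIC)
b=cv2.resize(b,None,fx=4.8,fy=4.8,interpolation=cv2.INTER_CUBIC)
cv2.imwrite('pics/a1.png',cv2.resize(a,None,fx=1.4,fy=1.4));cv2.imwrite('pics/b1.png',b);print(a.shape,b.shape)
E
```

```text
(400, 560, 3) (600, 768, 3)
```

View pics/a1.png

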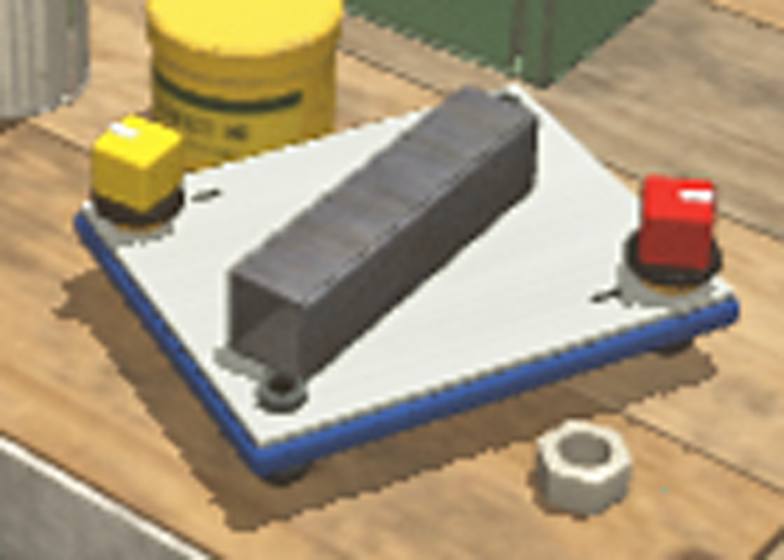

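View pics/b1.png

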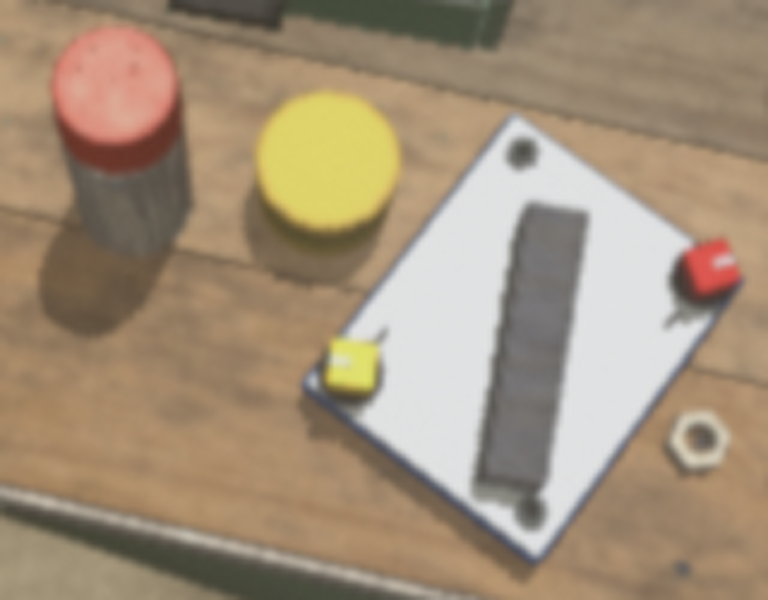

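```bash
cat > m1.py <<'E'
from h import *
S=cam('scene');T=cam('top')
s=lambda x,y:ray(S,285+(x+.5)/5.6-.5,200+(y+.5)/5.6-.5)
t=lambda x,y:ray(T,270+(x+.5)/4.8-.5,170+(y+.5)/4.8-.5)
P={}
for n,a,b in [('tubeNL',(232,270),(480,485)),('tubeNR',(303,304),(545,492)),('tubeFL',(465,88),(528,204)),('tubeFR',(537,125),(588,212)),
 ('yel',(137,142),(353,360)),('red',(680,192),(713,262)),
 ('pL',(80,208),(308,382)),('pN',(262,440),(537,555)),('pR',(738,297),(742,280)),('pF',(517,85),(515,117)),('nut',(583,450),(699,438)),('pot',(243,10),(328,160))]:
    r1,r2=s(*a),t(*b);X=P[n]=tri([r1,r2])
    print(n,X.round(4))
E
python3 m1.py
python3 - <<'E'
from h import *
S=cam('top');
for n,u,v,z in [('cancap',294,187,.202),('potTop',338.3,203.3,.066),('tape',238,239,.064),('edge1',270,273,0),('edge2',340,291,0)]: print(n,onz(S,u,v,z).round(3))
E
```

```text
tubeNL [ 0.4236 -0.0555  0.0729]
tubeNR [ 0.4344 -0.0857  0.0729]
tubeFL [ 0.5695 -0.0091  0.0694]
tubeFR [ 0.5817 -0.0391  0.0643]
yel [0.4485 0.0347 0.0674]
red [ 0.5865 -0.1103  0.0721]
pL [0.4336 0.0527 0.0328]
pN [ 0.4096 -0.0979  0.0339]
pR [ 0.5987 -0.1316  0.0325]
pF [0.6229 0.0205 0.035 ]
nut [ 0.5114 -0.1487  0.0152]
pot [0.5424 0.0986 0.0603]
cancap [0.486 0.19  0.202]
potTop [0.54  0.097 0.066]
tape [0.335 0.277 0.064]
edge1 [0.304 0.173 0.   ]
edge2 [ 0.35  -0.011  0.   ]
```

```bash
python3 - <<'E'
from h import *
S=cam('top');
for n,u,v in [('plTip',222,162),('plH1',187,217),('plH2',204,222),('tapeTab',262,242),('e0',10,212),('e1',200,255),('e3',440,308),('e4',505,323),('cl1',470,222),('cl2',474,282),('nut',416,262),('canbase',297,219),('pot',338,215),('drawer',260,150),('drawerR',380,178)]: print(n,onz(S,u,v,0.0).round(3))
E
```

```text
plTip [0.511 0.451 0.   ]
plH1 [0.329 0.449 0.   ]
plH2 [0.339 0.4   0.   ]
tapeTab [0.366 0.234 0.   ]
e0 [0.112 0.879 0.   ]
e1 [0.257 0.361 0.   ]
e3 [ 0.434 -0.258  0.   ]
e4 [ 0.478 -0.419  0.   ]
cl1 [ 0.683 -0.236  0.   ]
cl2 [ 0.537 -0.309  0.   ]
nut [ 0.513 -0.153  0.   ]
canbase [0.466 0.183 0.   ]
pot [0.529 0.09  0.   ]
drawer [0.594 0.376 0.   ]
drawerR [0.681 0.036 0.   ]
```

Careful with the scale: turns go in shares of pi/2 rad. That gives: -0.654 rad / 1.5708 = -0.4163.

>>> hand_motion --offsets '{"finger_gap":[0.087, 0.087, 0.087, 0.087, 0.087, 0.087, 0.087, 0.087, 0.087, 0.087, 0.087, 0.087, 0.087, 0.087, 0.087, 0.087, 0.087, 0.087, 0.087, 0.087], "sx":[0.489, 0.489, 0.489, 0.489, 0.489, 0.489, 0.489, 0.489, 0.489, 0.489, 0.489, 0.489, 0.489, 0.489, 0.489, 0.489, 0.489, 0.489, 0.489, 0.489], "sy":[0.549, 0.549, 0.549, 0.549, 0.549, 0.549, 0.549, 0.549, 0.549, 0.549, 0.549, 0.549, 0.549, 0.549, 0.549, 0.549, 0.549, 0.549, 0.549, 0.549], "sz":[-0.01, -0.01, -0.01, -0.01, -0.01, -0.01, -0.01, -0.01, -0.01, -0.01, -0.01, -0.01, -0.01, -0.01, -0.01, -0.01, -0.01, -0.01, -0.01, -0.01], "twist":[-0.4163, -0.4163, -0.4163, -0.4163, -0.4163, -0.4163, -0.4163, -0.4163, -0.4163, -0.4163, -0.4163, -0.4163, -0.4163, -0.4163, -0.4163, -0.4163, -0.4163, -0.4163, -0.4163, -0.4163]}'

```text
t: 1.77
eef_pos: [0.5026, -0.0487, 0.2359]
ee_rot: [-3.141, 0.001, 0.305]
force: [-0.2, 1.1, -0.5]
width: 0.0868
gripper_force: 0.0
```

```bash
python3 - <<'E'
from h import *
s=arm.get_state();print(s['t'],s['eef_pos'],s['ee_rot'],s['q'].round(3))
im,c=shot('wrist','pics/w1.png');np.save('w1.npy',c[1])
P=[(.4236,-.0555,.071),(.4344,-.0857,.071),(.5695,-.0091,.071),(.5817,-.0391,.071),(.4485,.0347,.07),(.5865,-.1103,.07)]
for X in P: print(np.round(proj(c,X)))
E
```

```text
1.7667 [ 0.50262033 -0.0487066   0.23587442] [-3.14137615e+00  1.40034816e-03  3.04660484e-01] [ 0.293  0.071 -0.339 -0.    -1.162  1.583]
[303. 263.]
[336. 262.]
[301. 100.]
[338.  97.]
[219. 213.]
[417. 117.]
```

View pics/w1.png

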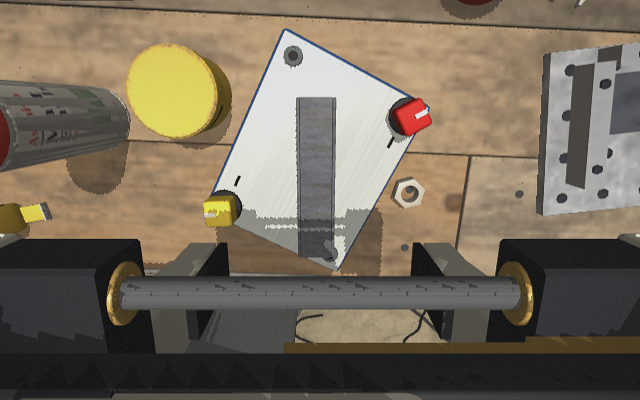

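Wrist view: the tube runs from (297,98)-(336,98) at the far end to (298,256)-(333,256) at the near end. The yellow knob is near (219,210) and the red near (414,117).

```bash
python3 - <<'E'
from h import *
p=viewer.camera_params('wrist');c=(p,np.load('w1.npy'))
exec(open('m1.py').read().replace('print','0 and print').replace('from h import *',''))
for n,u,v in [('tubeFL',297,98),('tubeFR',336,98),('tubeNL',298.5,256),('tubeNR',333,256),('pF',287,30),('pR',425,106),('pN',337,271)]:
    print(n,onz(c,u,v,.071 if n[0]=='t' else .035).round(4),tri([ray(c,u,v)]+{'tubeFL':[s(465,88),t(528,204)],'tubeFR':[s(537,125),t(588,212)],'tubeNL':[s(232,270),t(480,485)],'tubeNR':[s(303,304),t(545,492)],'pF':[s(517,85)],'pR':[s(738,297)],'pN':[s(262,440)]}[n]).round(4))
E
```

```text
tubeFL [ 0.5703 -0.0057  0.071 ] [ 0.5703 -0.0075  0.0682]
tubeFR [ 0.5803 -0.0377  0.071 ] [ 0.5812 -0.0387  0.0644]
tubeNL [ 0.4297 -0.0489  0.071 ] [ 0.4264 -0.052   0.0678]
tubeNR [ 0.4397 -0.0808  0.071 ] [ 0.4369 -0.0832  0.0685]
pF [0.6244 0.0222 0.035 ] [0.6251 0.0219 0.0339]
pR [ 0.6    -0.1229  0.035 ] [ 0.6027 -0.1267  0.0277]
pN [ 0.4095 -0.0966  0.035 ] [ 0.4099 -0.0975  0.0341]
```

>>> hand_motion --offsets '{"finger_gap":[0.087, 0.087, 0.087, 0.087, 0.087, 0.087, 0.087, 0.087, 0.03, 0.03, 0.03, 0.03, 0.03, 0.03, 0.03, 0.03], "sx":[0.002, 0.002, 0.002, 0.002, 0.002, 0.002, 0.002, 0.002, 0.002, 0.002, 0.002, 0.002, 0.002, 0.002, 0.002, 0.002], "sy":[-0.003, -0.003, -0.003, -0.003, -0.003, -0.003, -0.003, -0.003, -0.003, -0.003, -0.003, -0.003, -0.003, -0.003, -0.003, -0.003], "sz":[0.04, 0.08, 0.12, 0.15, 0.17, 0.185, 0.192, 0.192, 0.192, 0.192, 0.192, 0.192, 0.192, 0.192, 0.192, 0.192], "twist":[0, 0, 0, 0, 0, 0, 0, 0, 0, 0, 0, 0, 0, 0, 0, 0]}' --grip_force 35

```text
t: 3.15
eef_pos: [0.5038, -0.0438, 0.0447]
ee_rot: [3.142, -0.0, 0.308]
force: [0.6, 0.2, -0.2]
width: 0.0392
gripper_force: 0.0
```

>>> hand_motion --offsets '{"finger_gap":[0.04, 0.03, 0.03, 0.03, 0.03, 0.03, 0.03, 0.03, 0.03, 0.03, 0.03, 0.03, 0.03, 0.03, 0.03, 0.03], "sx":[0, 0, 0, 0, 0, 0, 0, 0, 0, 0, 0, 0, 0, 0, 0, 0], "sy":[0, 0, 0, 0, 0, 0, 0, 0, 0, 0, 0, 0, 0, 0, 0, 0], "sz":[0.003, 0.003, 0.003, 0.003, 0.003, 0.003, -0.005, -0.015, -0.03, -0.05, -0.08, -0.115, -0.15, -0.18, -0.2, -0.205], "twist":[0, 0, 0, 0, 0, 0, 0, 0, 0, 0, 0, 0, 0, 0, 0, 0]}' --grip_force 35

```text
t: 4.48
eef_pos: [0.5054, -0.0437, 0.255]
ee_rot: [3.14, -0.008, 0.309]
force: [0.8, 0.6, -2.1]
width: 0.0346
gripper_force: 35.0
```

To row units: 0.308 rad / 1.5708 = 0.1961.

>>> hand_motion --offsets '{"finger_gap":[0.03, 0.03, 0.03, 0.03, 0.03, 0.03, 0.03, 0.03, 0.03, 0.03, 0.03, 0.03, 0.03, 0.03], "sx":[0.003, 0.008, 0.014, 0.021, 0.028, 0.035, 0.042, 0.049, 0.055, 0.06, 0.063, 0.064, 0.064, 0.064], "sy":[-0.015, -0.045, -0.08, -0.12, -0.16, -0.2, -0.24, -0.28, -0.315, -0.345, -0.36, -0.367, -0.367, -0.367], "sz":[0, 0, 0, 0, 0, 0, 0, 0, 0, 0, 0, 0, 0, 0], "twist":[0.0127, 0.0318, 0.0509, 0.07, 0.0891, 0.1146, 0.1401, 0.1592, 0.1783, 0.191, 0.1961, 0.1961, 0.1961, 0.1961]}'

```text
t: 5.65
eef_pos: [0.453, 0.3247, 0.2491]
ee_rot: [3.141, 0.001, 0.001]
force: [0.2, 0.3, -2.7]
width: 0.0346
gripper_force: 35.0
```

```bash
python3 - <<'E'
from h import *
im,c=shot('scene','pics/s2.png');im2,c2=shot('top','pics/t2.png')
a=cv2.resize(im[:280,100:450],None,fx=1.6,fy=1.6);b=cv2.resize(im2[120:280,160:360],None,fx=1.2*1.6/1.6,fy=1.2)
o=np.zeros((600,800,3),np.uint8);a=cv2.resize(im[90:280,150:400],(526,400));b=cv2.resize(im2[140:290,170:400],(307,200))
o[:400,:526]=a;o[400:600,:307]=b;cv2.imwrite('pics/c2.png',o[:,:,::-1])
E
```

```text
(no output)
```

View pics/c2.png

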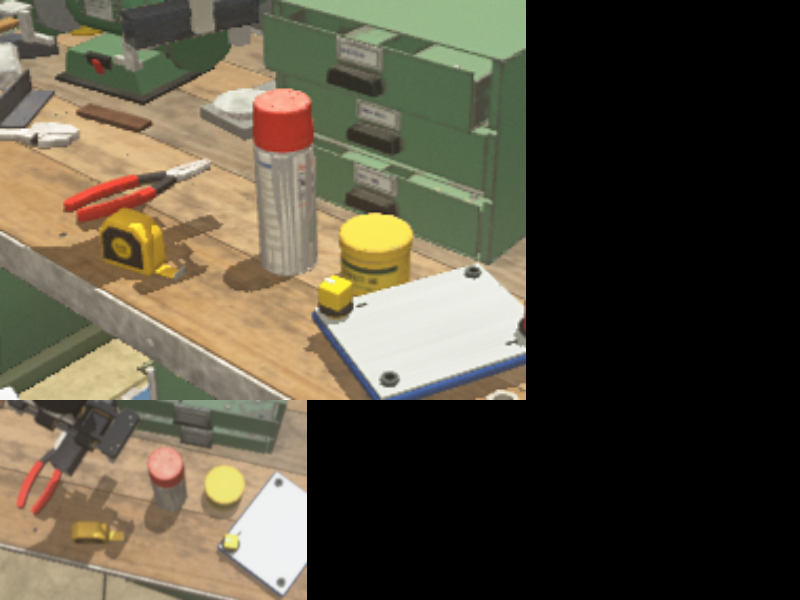

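>>> hand_motion --offsets '{"finger_gap":[0.03, 0.03, 0.03, 0.03, 0.03, 0.03, 0.03, 0.03, 0.03, 0.03, 0.03, 0.03, 0.03, 0.03], "sx":[0, 0, 0, 0, 0, 0, 0, 0, 0, 0, 0, 0, 0, 0], "sy":[0, 0, 0, 0, 0, 0, 0, 0, 0, 0, 0, 0, 0, 0], "sz":[0.015, 0.045, 0.08, 0.12, 0.155, 0.185, 0.205, 0.22, 0.23, 0.234, 0.236, 0.238, 0.24, 0.24], "twist":[0, 0, 0, 0, 0, 0, 0, 0, 0, 0, 0, 0, 0, 0]}'

```text
t: 6.92
eef_pos: [0.4537, 0.3257, 0.0102]
ee_rot: [-3.141, -0.001, 0.0]
force: [-0.2, 0.4, -3.0]
width: 0.0346
gripper_force: 35.0
```

>>> hand_motion --offsets '{"finger_gap":[0.03, 0.03, 0.03, 0.03, 0.03], "sx":[0, 0, 0, 0, 0], "sy":[0, 0, 0, 0, 0], "sz":[0.001, 0.002, 0.003, 0.003, 0.003], "twist":[0, 0, 0, 0, 0]}'

```text
t: 7.33
eef_pos: [0.4534, 0.3254, 0.0066]
ee_rot: [3.142, 0.0, 0.0]
force: [-0.3, 0.1, -2.7]
width: 0.0349
gripper_force: 35.0
```

>>> hand_motion --offsets '{"finger_gap":[0.03, 0.03, 0.03], "sx":[0, 0, 0], "sy":[0, 0, 0], "sz":[0.001, 0.002, 0.002], "twist":[0, 0, 0]}'

```text
t: 7.58
eef_pos: [0.4535, 0.3255, 0.006]
ee_rot: [-3.141, -0.001, 0.001]
force: [-5.0, -2.3, 13.0]
width: 0.0345
gripper_force: 35.0
```

>>> hand_motion --offsets '{"finger_gap":[0.05, 0.07, 0.085, 0.085, 0.085, 0.085, 0.085, 0.085, 0.085, 0.085, 0.085, 0.085], "sx":[0, 0, 0, 0, 0, 0, 0, 0, 0, 0, 0, 0], "sy":[0, 0, 0, 0, 0, 0, 0, 0, 0, 0, 0, 0], "sz":[-0.001, -0.001, -0.001, -0.001, -0.001, -0.03, -0.07, -0.11, -0.15, -0.19, -0.22, -0.24], "twist":[0, 0, 0, 0, 0, 0, 0, 0, 0, 0, 0, 0]}'

```text
t: 8.58
eef_pos: [0.4543, 0.326, 0.2487]
ee_rot: [-3.138, -0.003, 0.0]
force: [0.6, -0.3, 0.3]
width: 0.0847
gripper_force: 0.0
```

>>> hand_motion --offsets '{"finger_gap":[0.085, 0.085, 0.085, 0.085, 0.085, 0.085, 0.085, 0.085, 0.085, 0.085, 0.085, 0.085], "sx":[-0.001, -0.001, -0.002, -0.003, -0.004, -0.005, -0.005, -0.005, -0.005, -0.005, -0.005, -0.005], "sy":[0.03, 0.07, 0.11, 0.15, 0.19, 0.23, 0.265, 0.29, 0.29, 0.29, 0.29, 0.29], "sz":[0, 0, 0, 0, 0, 0, 0.02, 0.05, 0.08, 0.097, 0.097, 0.097], "twist":[-0.0318, -0.0637, -0.0955, -0.1273, -0.1592, -0.191, -0.2037, -0.2101, -0.2101, -0.2101, -0.2101, -0.2101]}'

```text
t: 9.58
eef_pos: [0.4482, 0.035, 0.1474]
ee_rot: [3.141, 0.002, 0.33]
force: [1.0, 0.1, 0.9]
width: 0.0851
gripper_force: 0.0
```

```bash
python3 - <<'E'
from h import *
s=arm.get_state();print(s['t'],s['eef_pos'],s['ee_rot'],s['q'].round(3))
im,c=shot('wrist','pics/w2.png');np.save('w2.npy',c[1])
im2,_=shot('top','pics/t3.png')
P=(.448,.035,.07);u,v=map(int,proj(c,P));print(u,v)
o=np.zeros((600,800,3),np.uint8)
u0,v0=max(0,u-62),max(0,v-75);print(u0,v0)
o[:,:500]=cv2.resize(im[v0:v0+150,u0:u0+125],(500,600),interpolation=cv2.INTER_CUBIC)
b=im2[150:290,180:280];o[:420,500:]=cv2.resize(b,(300,420))
cv2.imwrite('pics/c3.png',o[:,:,::-1])
E
```

```text
9.5833 [0.44824832 0.03499259 0.14738071] [3.14091763e+00 1.83555939e-03 3.30214912e-01] [ 0.519  0.056 -0.577  0.    -0.94   1.382]
321 214
259 139
```

View pics/c3.png

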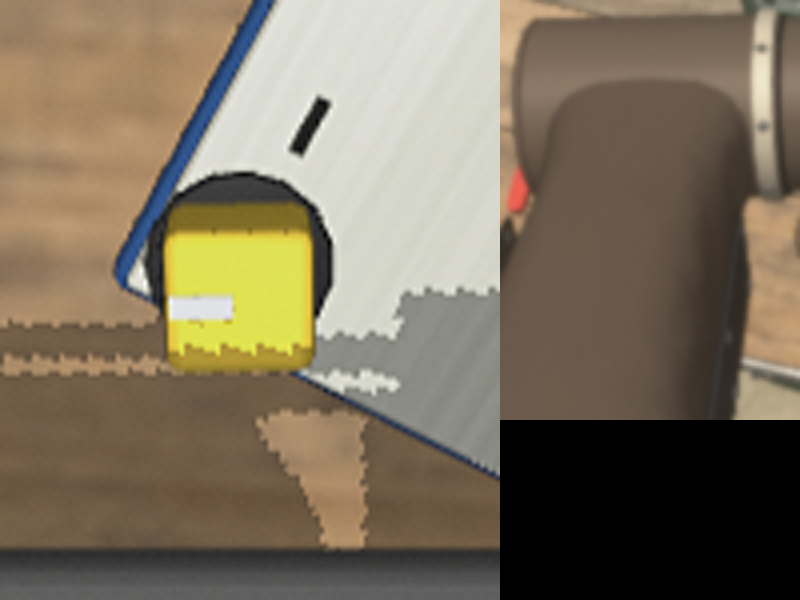

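Wrist crop: the yellow knob is square to the image, its top centred at about pixel (319,214.5). The stroke points left (tool -y), and the plate's line runs up-right along plate +x. So the yellow joint reads about -2.07.

```bash
python3 - <<'E'
from h import *
p=viewer.camera_params('wrist');c=(p,np.load('w2.npy'));w1=(p,np.load('w1.npy'));S=cam('scene')
q=lambda x,y:(259+(x+.5)/4-.5,139+(y+.5)/4-.5)
s=lambda x,y:ray(S,285+(x+.5)/5.6-.5,200+(y+.5)/5.6-.5)
print(tri([ray(c,*q(240,300)),s(137,142)]))
for z in(.066,.07,.074):print(z,onz(c,*q(240,300),z), np.linalg.norm(onz(c,*q(167,300),z)-onz(c,*q(314,300),z)))
a,b=onz(c,*q(296,154),.036),onz(c,*q(325,98),.036);d=b-a;print('line',a,b,np.arctan2(d[1],d[0]))
a,b=onz(c,*q(233,307),.07),onz(c,*q(168,309),.07);d=b-a;print('stroke',np.arctan2(d[1],d[0]))
print('red',tri([ray(w1,415,113),s(680,192)]))
E
```

```text
[0.44806582 0.03580643 0.06731297]
0.066 [0.4467527 0.0363793 0.066    ] 0.025559989840518837
0.07 [0.44792126 0.03676811 0.07      ] 0.02513266141009363
0.074 [0.44908981 0.03715691 0.074     ] 0.024705332979668416
line [0.46893363 0.0327947  0.036     ] [0.48081156 0.03120893 0.036     ] -0.1327207042767188
stroke 1.9335479208758268
red [ 0.58955847 -0.10782372  0.06966119]
```

>>> hand_motion --offsets '{"finger_gap":[0.06, 0.06, 0.06, 0.06, 0.06], "sx":[0, 0, 0, 0, 0], "sy":[-0.001, -0.001, -0.001, -0.001, -0.001], "sz":[0.03, 0.06, 0.075, 0.085, 0.085], "twist":[0, 0, 0, 0, 0]}' --grip_force 12

```text
t: 10.1
eef_pos: [0.448, 0.0366, 0.0619]
ee_rot: [3.141, 0.001, 0.331]
force: [-0.6, -0.3, -0.6]
width: 0.0616
gripper_force: 0.0
```

>>> hand_motion --offsets '{"finger_gap":[0.05, 0.04, 0.02, 0.02, 0.02, 0.02, 0.02], "sx":[0, 0, 0, 0, 0, 0, 0], "sy":[0, 0, 0, 0, 0, 0, 0], "sz":[0.008, 0.013, 0.013, 0.013, 0.013, 0.013, 0.013], "twist":[0, 0, 0, 0, 0, 0, 0]}' --grip_force 12

```text
t: 10.68
eef_pos: [0.4486, 0.0362, 0.0499]
ee_rot: [3.141, -0.001, 0.33]
force: [1.3, -1.2, -1.6]
width: 0.0259
gripper_force: 12.0
```

To row units: 1 rad / 1.5708 = 0.6366.

>>> hand_motion --offsets '{"finger_gap":[0.02, 0.02, 0.02, 0.02, 0.02, 0.02, 0.02, 0.02, 0.02, 0.02], "sx":[0, 0, 0, 0, 0, 0, 0, 0, 0, 0], "sy":[0, 0, 0, 0, 0, 0, 0, 0, 0, 0], "sz":[0, 0, 0, 0.001, 0.001, 0.001, 0.001, 0.001, 0.001, 0.001], "twist":[0.0637, 0.1273, 0.191, 0.2546, 0.3183, 0.382, 0.4456, 0.5093, 0.573, 0.6366]}'

```text
t: 11.52
eef_pos: [0.4482, 0.0351, 0.0487]
ee_rot: [3.14, -0.001, -0.674]
force: [4.6, -9.5, -1.6]
width: 0.026
gripper_force: 12.0
```

>>> hand_motion --offsets '{"finger_gap":[0.02, 0.02, 0.02, 0.02, 0.02, 0.02, 0.02, 0.02, 0.02, 0.02, 0.02, 0.02], "sx":[0, 0, 0, 0, 0, 0, 0, 0, 0, 0, 0, 0], "sy":[0, 0, 0, 0, 0, 0, 0, 0, 0, 0, 0, 0], "sz":[0, 0, 0, 0.001, 0.001, 0.001, 0.001, 0.001, 0.001, 0.0015, 0.0015, 0.0015], "twist":[0.0637, 0.1273, 0.191, 0.2546, 0.3183, 0.382, 0.4456, 0.5093, 0.573, 0.6366, 0.6812, 0.6812]}'

```text
t: 12.52
eef_pos: [0.4469, 0.0345, 0.0474]
ee_rot: [3.14, -0.003, -1.744]
force: [-1.6, -10.0, 8.6]
width: 0.0259
gripper_force: 12.0
```

```bash
python3 -c "
from h import *;s=arm.get_state();print(s['moment'],s['q'].round(2))"
```

```text
[-3.38874944  0.64614623 -0.09769386] [ 0.52  0.2  -0.7   0.   -0.67 -0.7 ]
```

To row units: -0.3 rad / 1.5708 = -0.191.

>>> hand_motion --offsets '{"finger_gap":[0.045, 0.06, 0.06, 0.06, 0.06, 0.06, 0.06, 0.06], "sx":[0, 0, 0, 0, 0, 0, 0, 0], "sy":[0, 0, 0, 0, 0, 0, 0, 0], "sz":[0, 0, 0, -0.03, -0.06, -0.09, -0.1, -0.1], "twist":[0, 0, 0, 0, -0.0637, -0.1273, -0.191, -0.191]}'

```text
t: 13.18
eef_pos: [0.4501, 0.0374, 0.1502]
ee_rot: [-3.136, 0.002, -1.434]
force: [0.2, -0.3, -0.7]
width: 0.0595
gripper_force: 0.0
```

```bash
python3 - <<'E'
from h import *
s=arm.get_state();print(s['t'],s['eef_pos'],s['ee_rot'],s['q'].round(3))
im,c=shot('wrist','pics/w4.png');np.save('w4.npy',c[1])
u,v=map(int,proj(c,(.448,.035,.07)));u0,v0=max(0,u-75),max(0,v-110);print(u0,v0)
o=np.zeros((600,800,3),np.uint8)
o[:,:450]=cv2.resize(im[v0:v0+200,u0:u0+150],(450,600),interpolation=cv2.INTER_CUBIC)
w=cv2.imread('pics/w1.png')[:,:,::-1];o[:300,450:]=cv2.resize(w[80:160,370:463],(350,300),interpolation=cv2.INTER_CUBIC)
w=cv2.imread('pics/scene.png')[:,:,::-1];o[300:,450:]=cv2.resize(w[165:285,380:520],(350,300))
cv2.imwrite('pics/c4.png',o[:,:,::-1])
S,T=cam('scene'),cam('top')
for z in(0,.05,.1):print(onz(S,464,235,z),onz(T,447,186,z))
E
```

```text
13.1833 [0.45011132 0.03738408 0.15017443] [-3.13561145e+00  1.90409180e-03 -1.43354046e+00] [ 0.522  0.051 -0.575  0.001 -0.939 -0.385]
249 97
[ 0.76757305 -0.1173312   0.        ] [ 0.7484827  -0.13913105  0.        ]
[ 0.70705284 -0.16110538  0.05      ] [ 0.7260883  -0.13497575  0.05      ]
[ 0.64653263 -0.20487956  0.1       ] [ 0.70369389 -0.13082045  0.1       ]
```

View pics/c4.png

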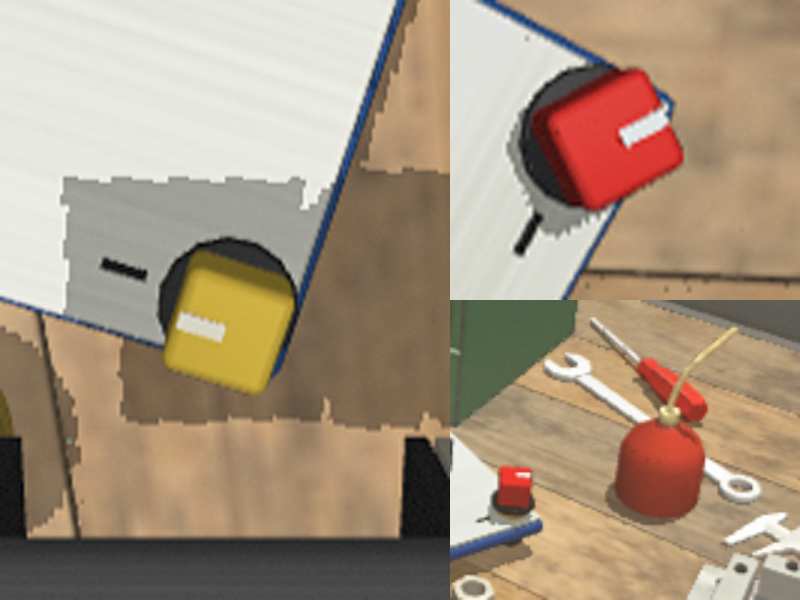

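Yellow's stroke is now parallel to its line, about 0.02 rad apart. In the w1 crop the red stroke points right and up, from pixel (415.7,116.5) to (428,111).

```bash
python3 - <<'E'
from h import *
p=viewer.camera_params('wrist');w1=(p,np.load('w1.npy'));w4=(p,np.load('w4.npy'))
def ang(c,q,a,b,z):
    d=onz(c,*q(*b),z)-onz(c,*q(*a),z);return np.arctan2(d[1],d[0])
q=lambda x,y:(370+(x-450+.5)/3.763-.5,80+(y+.5)/3.75-.5)
print('red stroke',ang(w1,q,(622,138),(668,117),.07),'line',ang(w1,q,(538,217),(518,252),.036),'edge',ang(w1,q,(606,209),(683,156),.07),ang(w1,q,(540,120),(640,70),.07))
q=lambda x,y:(249+(x+.5)/3-.5,97+(y+.5)/3-.5)
print('yel stroke',ang(w4,q,(224,332),(178,318),.067),'line',ang(w4,q,(147,275),(103,263),.036))
print(onz(w4,*q(215,336),.067), onz(w4,*q(125,269),.036))
S=cam('scene');print([proj(S,(.72,-.148,z)) for z in(.08,.1,.12)])
s=arm.get_state();T=R.from_euler('xyz',s['ee_rot']).as_matrix();print('delta tool',T.T@(np.array([.589,-.109,.15])-s['eef_pos']))
E
```

```text
red stroke -0.8346269323759988 line 2.9655166744616093 edge -0.6456397770511962 -0.8025631324694072
yel stroke -0.16747445247659346 line -0.13505686646729767
[0.4503277  0.03713442 0.067     ] [0.47470917 0.03155496 0.036     ]
[[np.float64(465.43479503564674), np.float64(218.21929189803825)], [np.float64(466.8485317338373), np.float64(210.14319816407442)], [np.float64(468.2908584665413), np.float64(201.90378137364416)]]
delta tool [ 0.16303826 -0.11973945 -0.00150562]
```

To row units: -0.61 rad / 1.5708 = -0.3883.

>>> hand_motion --offsets '{"finger_gap":[0.06, 0.06, 0.06, 0.06, 0.06, 0.06, 0.06, 0.06, 0.06], "sx":[0.03, 0.06, 0.09, 0.12, 0.145, 0.16, 0.163, 0.163, 0.163], "sy":[-0.02, -0.045, -0.066, -0.088, -0.107, -0.118, -0.12, -0.12, -0.12], "sz":[-0.005, -0.005, -0.005, 0, 0, 0, 0, 0, 0], "twist":[-0.0637, -0.1401, -0.2165, -0.2928, -0.3565, -0.3883, -0.3883, -0.3883, -0.3883]}'

```text
t: 13.98
eef_pos: [0.5874, -0.1095, 0.1456]
ee_rot: [3.14, 0.002, -0.833]
force: [-1.2, -0.0, 0.4]
width: 0.0597
gripper_force: 0.0
```

```bash
python3 - <<'E'
from h import *
s=arm.get_state();print(s['t'],s['eef_pos'],s['ee_rot'],s['q'].round(3))
im,c=shot('wrist','pics/w5.png');np.save('w5.npy',c[1])
u,v=map(int,proj(c,(.589,-.109,.07)));u0,v0=u-75,v-75;print(u,v,u0,v0)
cv2.imwrite('pics/c5.png',cv2.resize(im[v0:v0+120,u0:u0+150],(750,600),interpolation=cv2.INTER_CUBIC)[:,:,::-1])
E
```

```text
13.9833 [ 0.5873593  -0.10945129  0.14555201] [ 3.13978585e+00  1.82996902e-03 -8.32956743e-01] [ 1.420e-01  2.980e-01 -2.720e-01 -1.000e-03 -1.003e+00  5.960e-01]
318 211 243 136
```

View pics/c5.png

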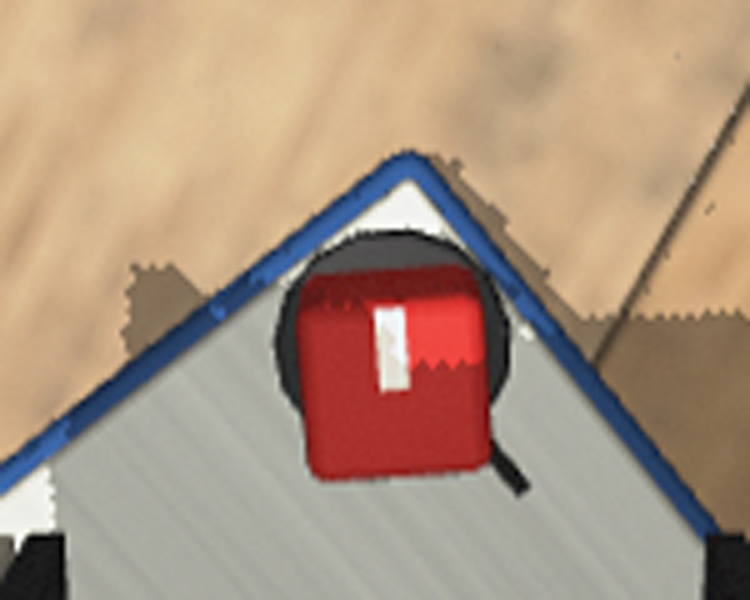

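```bash
python3 - <<'E'
from h import *
p=viewer.camera_params('wrist');c=(p,np.load('w5.npy'));s=arm.get_state()
q=lambda x,y:(243+(x+.5)/5-.5,136+(y+.5)/5-.5)
def ang(a,b,z):
    d=onz(c,*q(*b),z)-onz(c,*q(*a),z);return np.arctan2(d[1],d[0])
z=.07
print('stroke',ang((396,390),(390,309),z),'bottom',ang((322,480),(488,467),z)+np.pi/2,'L',ang((318,470),(300,312),z),'R',ang((490,460),(484,295),z),'line',ang((497,445),(522,490),.036))
S=cam('scene');X=tri([ray(c,*q(393,390)),ray(S,285+680.5/5.6-.5,200+192.5/5.6-.5)]);print(X)
T=R.from_euler('xyz',s['ee_rot']).as_matrix()
for X in (X,onz(c,*q(393,390),.07)):print(X,T.T@(X-s['eef_pos']))
E
```

```text
stroke -0.7603257827530456 bottom -0.7501833133099094 L -0.7354965349993616 R -0.7825576254879653 line 2.806497090813251
[ 0.58739183 -0.11008367  0.07215105]
[ 0.58739183 -0.11008367  0.07215105] [0.00082437 0.00057323 0.07397459]
[ 0.58670846 -0.10924357  0.07      ] [-0.00025412  0.00050986  0.07612694]
```

Careful with the scale: turns go in shares of pi/2 rad. That gives: -0.077 rad / 1.5708 = -0.049.

>>> hand_motion --offsets '{"finger_gap":[0.06, 0.06, 0.05, 0.045, 0.04, 0.02, 0.02, 0.02, 0.02], "sx":[0, 0, 0, 0, 0, 0, 0, 0, 0], "sy":[0.0005, 0.0005, 0.0005, 0.0005, 0.0005, 0.0005, 0.0005, 0.0005, 0.0005], "sz":[0.035, 0.065, 0.082, 0.09, 0.094, 0.094, 0.094, 0.094, 0.094], "twist":[-0.049, -0.049, -0.049, -0.049, -0.049, -0.049, -0.049, -0.049, -0.049]}' --grip_force 12

```text
t: 14.78
eef_pos: [0.5876, -0.1108, 0.0544]
ee_rot: [3.141, -0.0, -0.753]
force: [-2.5, -4.3, 3.2]
width: 0.0259
gripper_force: 12.0
```

Turn 2.54 with dz ~+.0032 . Two calls; 2.54: 1.3 + 1.24.

To row units: 1.3 rad / 1.5708 = 0.8276.

>>> hand_motion --offsets '{"finger_gap":[0.02, 0.02, 0.02, 0.02, 0.02, 0.02, 0.02, 0.02, 0.02, 0.02, 0.02, 0.02, 0.02], "sx":[0, 0, 0, 0, 0, 0, 0, 0, 0, 0, 0, 0, 0], "sy":[0, 0, 0, 0, 0, 0, 0, 0, 0, 0, 0, 0, 0], "sz":[0, 0, 0.001, 0.001, 0.001, 0.001, 0.001, 0.001, 0.001, 0.001, 0.0015, 0.0015, 0.0015], "twist":[0.0637, 0.1273, 0.191, 0.2546, 0.3183, 0.382, 0.4456, 0.5093, 0.573, 0.6366, 0.7003, 0.7639, 0.8276]}'

```text
t: 15.87
eef_pos: [0.5856, -0.1111, 0.0529]
ee_rot: [3.139, -0.003, -2.058]
force: [-8.7, -3.3, 8.6]
width: 0.0258
gripper_force: 12.1
```

>>> hand_motion --offsets '{"finger_gap":[0.02, 0.02, 0.02, 0.02, 0.02, 0.02, 0.02, 0.02, 0.02, 0.02, 0.02, 0.02, 0.02, 0.02], "sx":[0, 0, 0, 0, 0, 0, 0, 0, 0, 0, 0, 0, 0, 0], "sy":[0, 0, 0, 0, 0, 0, 0, 0, 0, 0, 0, 0, 0, 0], "sz":[0, 0, 0.001, 0.001, 0.001, 0.001, 0.001, 0.001, 0.001, 0.001, 0.0015, 0.0015, 0.0015, 0.0015], "twist":[0.0637, 0.1273, 0.191, 0.2546, 0.3183, 0.382, 0.4456, 0.5093, 0.573, 0.6366, 0.7003, 0.7639, 0.7894, 0.7894]}'

```text
t: 17.03
eef_pos: [0.5854, -0.1097, 0.0515]
ee_rot: [3.142, -0.004, 2.987]
force: [-11.4, 5.5, 11.5]
width: 0.026
gripper_force: 12.0
```

```bash
python3 -c "
from h import *;s=arm.get_state();print(s['moment'],s['q'].round(2))"
```

```text
[2.01810116 4.09322213 0.01217177] [ 0.14  0.4  -0.37 -0.   -0.8  -1.87]
```

To row units: -0.3 rad / 1.5708 = -0.191.

>>> hand_motion --offsets '{"finger_gap":[0.045, 0.06, 0.06, 0.06, 0.06, 0.06, 0.06, 0.06, 0.06], "sx":[0, 0, 0, 0, 0, 0, 0, 0, 0], "sy":[0, 0, 0, 0, 0, 0, 0, 0, 0], "sz":[0, 0, 0, -0.03, -0.06, -0.09, -0.1, -0.1, -0.1], "twist":[0, 0, 0, 0, -0.0637, -0.1273, -0.191, -0.191, -0.191]}'

```text
t: 17.78
eef_pos: [0.5886, -0.1099, 0.1509]
ee_rot: [3.141, 0.002, -2.995]
force: [-0.1, 0.8, -0.4]
width: 0.0598
gripper_force: 0.0
```

```bash
python3 - <<'E'
from h import *
s=arm.get_state();print(s['t'],s['eef_pos'],s['ee_rot'],s['q'].round(3))
im,c=shot('wrist','pics/w6.png');np.save('w6.npy',c[1])
u,v=map(int,proj(c,(.588,-.11,.07)));u0,v0=u-75,v-100;print(u,v,u0,v0)
cv2.imwrite('pics/c6.png',cv2.resize(im[v0:v0+150,u0:u0+150],(600,600),interpolation=cv2.INTER_CUBIC)[:,:,::-1])
E
```

```text
17.7833 [ 0.58858536 -0.10987744  0.1509137 ] [ 3.14142692e+00  2.30177194e-03 -2.99483184e+00] [ 0.141  0.292 -0.267 -0.    -1.009 -1.565]
317 210 242 110
```

View pics/c6.png

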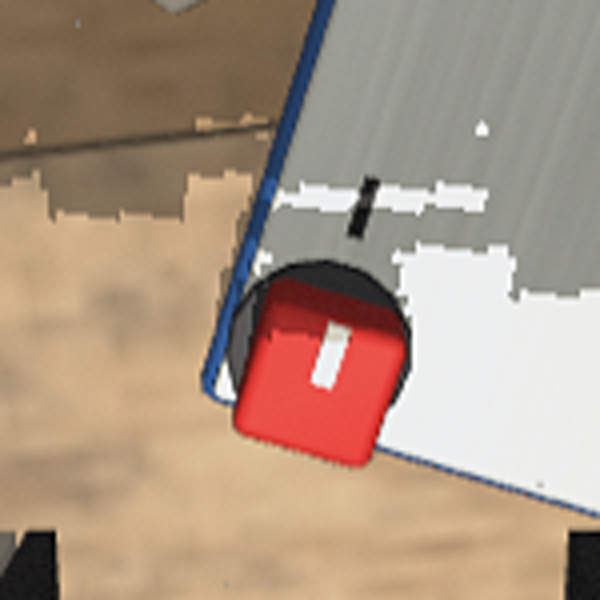

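Red's stroke is parallel to its line, about 0.03 rad apart. I'll retreat and check the plate, the tube and the neighbours numerically, since the picture budget is used up.

>>> hand_motion --offsets '{"finger_gap":[0.06, 0.06, 0.06, 0.06, 0.06, 0.06], "sx":[0, 0, 0.04, 0.08, 0.12, 0.12], "sy":[0, 0, 0, 0, 0, 0], "sz":[-0.04, -0.08, -0.1, -0.1, -0.1, -0.1], "twist":[0, 0, 0, 0, 0, 0]}'

```text
t: 18.33
eef_pos: [0.4627, -0.1284, 0.2493]
ee_rot: [3.14, -0.002, -2.996]
force: [-1.4, 0.1, 0.2]
width: 0.0597
gripper_force: 0.0
```

```bash
python3 - <<'E'
from h import *
p=viewer.camera_params('wrist');c=(p,np.load('w5.npy'));d=(p,np.load('w6.npy'))
print('line',onz(c,243+509/5-.5,136+467/5-.5,.036),onz(d,242+363.5/4-.5,110+208.5/4-.5,.036))
def ang(a,b,z):
    f=lambda x,y:onz(d,242+(x+.5)/4-.5,110+(y+.5)/4-.5,z)
    e=f(*b)-f(*a);return np.arctan2(e[1],e[0])
print(ang((321,387),(339,325),.07),ang((354,236),(372,180),.036))
im,S=shot('scene','pics/s7.png');w,W=shot('wrist','pics/w7.png')
g0=cv2.cvtColor(cv2.imread('pics/scene.png'),6).astype(np.float32);g=cv2.cvtColor(cv2.imread('pics/s7.png'),6).astype(np.float32)
for n,(x,y,a,b) in {'plateNear':(300,255,60,30),'plateR':(375,248,45,20),'nut':(378,272,24,22),'oil':(440,200,50,55),'pot':(305,190,45,25),'can':(268,130,36,92)}.items():
    A,B=g0[y:y+b,x:x+a],g[y:y+b,x:x+a];print(n,np.abs(A-B).mean().round(1),np.round(cv2.phaseCorrelate(A,B,cv2.createHanningWindow((a,b),cv2.CV_32F)),2))
# tube in scene: dark grey low-sat blob
X=[(.4535+dx,.3255+dy,.035) for dx in(-.075,.075) for dy in(-.0175,.0175)];print(np.round([proj(S,x) for x in X]))
h=cv2.cvtColor(im,cv2.COLOR_RGB2HSV);m=((h[:,:,1]<70)&(h[:,:,2]<130)).astype(np.uint8);m[:150]=0;m[230:]=0;m[:,:170]=0;m[:,300:]=0
_,_,st,ce=cv2.connectedComponentsWithStats(m);print([(list(a),c.round()) for a,c in zip(st[1:],ce[1:]) if a[4]>100])
E
```

```text
line [ 0.55754869 -0.10452545  0.036     ] [ 0.55795143 -0.10315704  0.036     ]
3.0181081376590306 2.9879005721447345Traceback (most recent call last):
  File "<stdin>", line 11, in <module>
    return _wrapfunc(a, 'round', decimals=decimals, out=out)
    return _wrapit(obj, method, *args, **kwds)
    conv = _array_converter(obj)
ValueError: setting an array element with a sequence. The requested array has an inhomogeneous shape after 1 dimensions. The detected shape was (2,) + inhomogeneous part.
```

```bash
python3 - <<'E'
from h import *
S=cam('scene');im=cv2.imread('pics/s7.png')[:,:,::-1]
g0=cv2.cvtColor(cv2.imread('pics/scene.png'),6).astype(np.float32);g=cv2.cvtColor(cv2.imread('pics/s7.png'),6).astype(np.float32)
for n,(x,y,a,b) in {'plateNear':(300,255,60,30),'plateR':(375,248,45,20),'nut':(378,272,24,22),'oil':(440,200,50,55),'pot':(305,190,45,25),'can':(268,130,36,92)}.items():
    A,B=g0[y:y+b,x:x+a],g[y:y+b,x:x+a];r=cv2.phaseCorrelate(A,B,cv2.createHanningWindow((a,b),cv2.CV_32F));print(n,np.abs(A-B).mean().round(1),np.round(r[0],2),round(r[1],2))
X=[(.4535+dx,.3255+dy,.035) for dx in(-.075,.075) for dy in(-.0175,.0175)];print(np.round([proj(S,x) for x in X]))
d=(np.abs(g-g0)>35).astype(np.uint8);d[:,:165]=0
_,_,st,ce=cv2.connectedComponentsWithStats(d);print([(a.tolist(),c.round().tolist()) for a,c in zip(st[1:],ce[1:]) if a[4]>60])
E
```

```text
plateNear 13.1 [ 0.11 -0.3 ] 0.52
plateR 3.2 [0.17 0.22] 0.68
nut 5.3 [0.05 0.02] 1.0
oil 3.6 [ 0.   -0.09] 0.98
pot 1.3 [0.55 0.56] 0.98
can 5.2 [-0.04 -0.04] 0.94
[[224. 194.]
 [217. 188.]
 [277. 177.]
 [270. 172.]]
[([344, 0, 66, 73, 3617], [377.0, 31.0]), ([349, 70, 51, 20, 703], [373.0, 81.0]), ([382, 80, 33, 16, 138], [401.0, 87.0]), ([314, 93, 64, 40, 826], [343.0, 112.0]), ([379, 110, 28, 20, 273], [394.0, 121.0]), ([316, 119, 10, 15, 101], [320.0, 127.0]), ([326, 122, 36, 52, 721], [348.0, 145.0]), ([371, 129, 65, 60, 1461], [399.0, 154.0]), ([219, 175, 54, 31, 824], [248.0, 189.0]), ([325, 215, 57, 40, 1206], [355.0, 238.0]), ([323, 257, 27, 12, 208], [335.0, 262.0]), ([294, 284, 82, 48, 538], [334.0, 303.0]), ([165, 294, 21, 35, 397], [172.0, 313.0])]
```

```bash
python3 -c "
from station import arm, viewer, job_done
print(job_done())"
```

```text
the job is handed in; nothing more can be done
None
```

The tube lies on the bench left of the plate, clear of it. Both knobs read within about 0.04 rad of their marks, the plate is in place to about 1.5 mm, the things nearby are undisturbed, and the job was handed in at about 18 s; I inferred level and firm seating from the knob marks and did not measure it.

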